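# Sweep the caps into the bench scoop

## Robot

A 6-joint arm with a two-finger parallel gripper is mounted at the origin on a cart in front of the work surface, level with it; the furniture and walls round the work are solid. World frame = base frame: x ahead of the robot, y to its left, z up, the work surface at z = 0. Lengths are in m, angles in degrees, forces in N, time in s.
With the tool pointing down it reaches from about 0.35 to 0.975 m from the base axis. Payload 7.1 kg.
Tool frame: the origin (TCP) lies midway between the tips of the shut fingers; the grasp point (between the pads) lies 19 mm behind it; y points along the fingers, x is the direction in which the jaws open and shut, and the axes are right-handed (so a half turn about y gives the same grasp; the last joint's range is limited). The gripper opens to 88 mm and grips with 3 to 60 N. Pads are 20 mm wide; open, the fingers measure 115 mm over their backs; the gripper's body (75 mm by 178 mm) begins 61 mm behind the grasp point.
Start: joints at [-73.797, 24.242, 93.386, -0, 62.372, -1.089], TCP at [0.186, -0.597, 0.223] pointing down, gripper open.
Joint ranges: [-172.04, 172.04], [-51.8, 120.97], [4.93, 147.93], [-75.15, 255.16], [6.16, 154.13], [-145.62, 145.62]. Speed limits (degrees/s): [136.94, 136.94, 172.46, 180, 180, 180].

## Interface

Orientations are given as [roll, pitch, yaw] about the fixed x, y, z axes, in that order (R = Rz(yaw) Ry(pitch) Rx(roll)).
In Python, from cell import telemetry, get_image, order, find_in, place_of gives the robot as it stands. The module is installed in compiled form; this text tells all that it offers.
- The arm moves only by the shell command python3 -m handwheel 'ROWS' [FORCE]. ROWS is JSON, a list of rows, each a list of 3 entries, a list of its own where there are three numbers: the shift along the tool's x, y, z in cm, then the turn, a rotation vector about the tool's x, y, z in rad, then the opening, from 0 (shut) to 1 (fully open). A call has exactly 5 rows; each row shifts and turns the commanded pose from where the row before left it, along the tool's axes as they then stand; what a row does not reach is not made up. A row lasts 1/12 s, in which the tool goes at most 41.7 mm and 7.16 degrees, less where a joint would pass 70% of its speed; a pose out of reach is approached as far as the arm can. A call with a gripper value outside its range is refused whole. The fingers move at their own pace and stop on an object; FORCE is the grip in N (left out, the last holds). Time passes only in rows, so rows that do not move let the fingers close, or fill a call up. It gives the time, the measured TCP pose, the force and the opening at its end, in the units of the state.
- telemetry.sense(): the state, without advancing time (a new reading comes with each control period).
- get_image(name): name is "scene" or "side" or "wrist"; returns a dict with "frame" (420x560x3 uint8, red, green, blue), "z_map" (420x560 float32, m along the optical axis (not along the pixel's ray), 0 where there is no reading), "vertical_fov" (degrees; the focal length in pixels is half the picture's height over the tangent of half this angle, whatever the lens; pixels are square), "cx", "cy" (the principal point, pixels), "rvec" (rotation vector, rad) and "tvec" (3), from world to camera coordinates, as OpenCV has them; the wrist camera has in their place "T_tool_cam" (4x4, takes a point from camera to tool coordinates, whose origin is the TCP and whose axes are the tool frame's). Camera axes: x right, y down, z forward; pixel columns grow to the right and rows downward; lengths in m; the calibration is good to about 2 mm. A picture is of the moment at which its call begins: read the wrist's pose just before it.
- order.close_job(): hands the job in, once; it reports no verdict.
Trained networks look in a picture, given as the dict that the camera call returned (one of the last four; its "shot" number tells which), for a name from the list of things; names that differ only in an ending like _2 or _b are one class to them, and where a whole thing is asked for, a point or a joint stands for the part that bears it (a point fixed in the world has none). Each returns a list of dicts, best first, with "confidence" (0 to 1); they miss things now and then, are a little off and sometimes report something else, mostly with a low value. They report only what shows in the picture. A call takes as long as a camera call.
- find_in(thing, picture): "centre" ([x, y, z] in m, in world coordinates, good to about 4 mm: the middle of the surface that is visible of it).
- place_of(thing, picture): "centre" ([x, y, z] in m, in world coordinates, good to about 4 mm: a listed point, or the origin of a listed thing).
The state is a dict: "t": time; "q": joint angles; "qd": joint speeds; "effort": joint torques, N m; "tcp_pos": TCP position; "eef_rot": TCP orientation; "force": force on the tool from outside, world axes, zero at the start; "wrist_torque": the same for the moment, N m; "grip_width": finger opening in m.
Only numpy, scipy, OpenCV 4.12 (cv2) and the standard library are available. Lean on these libraries where they do the work, as an engineer would, in place of code of your own. Each camera call takes 0.05 s, during which the arm holds its last target.

## Task

Clear the jeweller's pull-out board: with the fingers, sweep the three loose grey zinc caps along the board and over the lip into the metal scoop, so that all three lie flat and wholly inside on its floor, past the sloping lip. Only push them along: do not pick them up, and leave the wooden plug, the loupe and the ring box where they lie.

Things in the scene. Friction and masses are not known exactly. Their poses are not given: they have to be found in the camera images.
- scoop: Low aluminium scoop, fixed to the board; origin: centre of its floor's underside, on the board; mm. Open mouth at own -y. Floor 2 thick, x -70..70, y -40..40; before it a full-width lip slopes up from the board at y -54 to the floor at y -40. Walls 3 thick, 24 high, at both sides and back (inner faces x -67 and 67, y 37). Wooden handle 45 long, 19 high, behind the back wall (+y).
- cap_1: flat round zinc cap, light grey with a round hollow in its top, 28 mm across and 9 mm high, one of three alike, lying flat and loose on the board (about 14 g); its origin is the centre of its underside, z up
- cap_2: flat round zinc cap, light grey with a round hollow in its top, 28 mm across and 9 mm high, one of three alike, lying flat and loose on the board (about 14 g); its origin is the centre of its underside, z up
- cap_3: flat round zinc cap, light grey with a round hollow in its top, 28 mm across and 9 mm high, one of three alike, lying flat and loose on the board (about 14 g); its origin is the centre of its underside, z up
- plug: wooden plug, a flat round brown disc 28 mm across and 10 mm high, lying loose farther back on the board, to be left alone; origin at the centre of its underside
- loupe: light grey round loupe with a plain closed top, taller than the caps, 31 mm across and 19 mm high, standing loose at the right end of the board, to be left alone; origin at the centre of its underside
- ring_box: dark purple ring box, 40 x 46 x 32 mm high, loose farther back on the right half of the board, to be left alone; origin at the centre of its underside

How it is judged:
By the outcome, as a careful person would: the job done as asked, in the order asked, and still so for the second after the job is handed in, with the robot touching nothing.
It also fails if it takes over 70 s, if anything falls off the work surface, if the arm or the gripper's body presses on something with over 40 N, if the wrist force passes 120 N, or if a joint passes its speed limit or range.

## Working session

There is one attempt and no reset: what is moved stays moved. The work goes in short steps, Python scripts to look and compute and a shell command to move; the robot and the scene stay as the last step left them, time stands still between calls to the robot, and variables do not carry over. Pictures are saved under pics/ and viewed, and the job is handed in when it is done.

```bash
mkdir -p pics; python3 - <<'E'
from cell import telemetry, get_image, find_in, place_of
import cv2, numpy as np
s=telemetry.sense(); print({k:np.round(v,3).tolist() for k,v in s.items()})
for n in ["scene","side"]:
    p=get_image(n); cv2.imwrite(f"pics/{n}0.png",p["frame"][:,:,::-1])
    for t in ["scoop","cap_1","plug","loupe","ring_box"]:
        print(n,t,[(np.round(d["centre"],3).tolist(),round(d["confidence"],2)) for d in place_of(t,p)])
E
```

```text
{'t': 0.0, 'q': [-73.797, 24.284, 93.43, 0.0, 62.371, -1.089], 'qd': [0.071, 0.019, 0.062, -0.069, 0.096, 0.106], 'effort': [0.001, -54.462, -27.366, 0.064, 0.023, -0.0], 'tcp_pos': [0.186, -0.596, 0.222], 'eef_rot': [-89.998, 0.085, -72.708], 'force': [-0.339, -0.225, -0.241], 'wrist_torque': [-0.006, -0.045, -0.056], 'grip_width': 0.088}
scene scoop [([0.472, 0.18, -0.002], 0.71)]
scene cap_1 [([0.459, -0.134, 0.003], 0.69), ([0.492, -0.038, -0.004], 0.67), ([0.493, 0.067, 0.003], 0.6)]
scene plug []
scene loupe [([0.441, -0.273, -0.002], 0.51)]
scene ring_box [([0.556, -0.16, 0.001], 0.7)]
side scoop [([0.478, 0.179, 0.002], 0.85), ([0.584, 0.073, 0.0], 0.67)]
side cap_1 [([0.498, -0.038, 0.0], 0.67), ([0.495, 0.062, 0.0], 0.53), ([0.452, -0.134, 0.003], 0.49)]
side plug [([0.585, 0.071, -0.001], 0.67)]
side loupe [([0.45, -0.268, -0.001], 0.45)]
side ring_box [([0.558, -0.16, -0.007], 0.64)]
```

View pics/scene0.png

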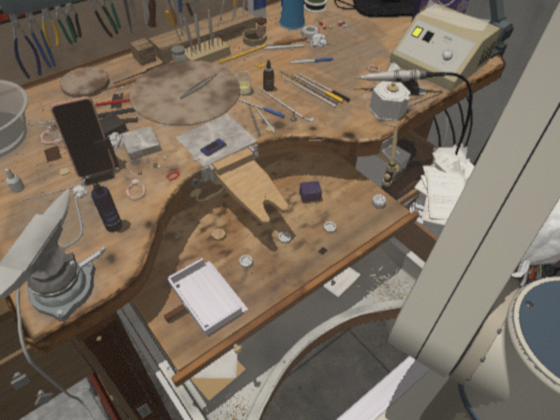

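View pics/side0.png

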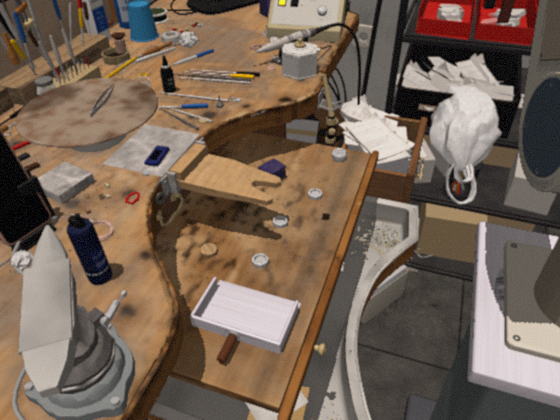

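```bash
cat > h.py <<'E'
import cv2, numpy as np
from cell import telemetry, get_image, find_in, place_of
from scipy.spatial.transform import Rotation as R
def tool():
    s=telemetry.sense(); T=np.eye(4); T[:3,:3]=R.from_euler('xyz',s['eef_rot'],degrees=True).as_matrix(); T[:3,3]=s['tcp_pos']; return s,T
def cloud(p,T=None):
    z=p["z_map"]; f=210/np.tan(np.radians(p["vertical_fov"]/2))
    v,u=np.mgrid[:z.shape[0],:z.shape[1]]
    P=np.stack([(u-p["cx"])/f*z,(v-p["cy"])/f*z,z],-1)
    if "rvec" in p:
        r=cv2.Rodrigues(np.array(p["rvec"],float))[0]; W=(P-np.array(p["tvec"]).ravel())@r
    else:
        M=T@np.array(p["T_tool_cam"]); W=P@M[:3,:3].T+M[:3,3]
    W[z<=0]=np.nan
    return W
def topdown(W,rgb,x0,x1,y0,y1,res):
    "rows: x decreasing; cols: y decreasing (robot looking forward)"
    h=int((x1-x0)/res);w=int((y1-y0)/res)
    im=np.zeros((h,w,3),np.uint8);H=np.full((h,w),np.nan)
    q=W.reshape(-1,3);c=rgb.reshape(-1,3)
    ok=np.isfinite(q[:,0]);q=q[ok];c=c[ok]
    o=np.argsort(q[:,2]);q=q[o];c=c[o]
    i=((x1-q[:,0])/res).astype(int);j=((y1-q[:,1])/res).astype(int)
    k=(i>=0)&(i<h)&(j>=0)&(j<w)
    im[i[k],j[k]]=c[k];H[i[k],j[k]]=q[k,2]
    return im,H
E
python3 - <<'E'
from h import *
for n in ["scene","side"]:
    p=get_image(n);W=cloud(p);im,H=topdown(W,p["frame"],.30,.75,-.40,.36,.004)
    col=cv2.applyColorMap(np.clip((np.nan_to_num(H,nan=-.05)+.05)/.25*255,0,255).astype(np.uint8),cv2.COLORMAP_JET)
    o=np.vstack([im[:,:,::-1],col]);cv2.imwrite(f"pics/td_{n}.png",cv2.resize(o,None,fx=2.6,fy=2.6,interpolation=0))
    for x in np.arange(.70,.34,-.02):
        print(round(x,2),[int(1000*v) if np.isfinite(v) else None for v in H[int((.75-x)/.004),::10]])
E
```

```text
0.7 [None, 120, 120, None, 125, 119, 117, 120, 124, 126, 119, 120, 123, 118, 118, 120, 119, 120, None]
0.68 [None, 121, 120, 119, 124, 120, 120, 120, 119, 120, 121, 119, 120, 120, 126, 121, 120, None, 126]
0.66 [None, 120, 119, 119, 121, 119, 122, 0, 0, 122, 121, 112, 116, 119, 119, 122, 119, 120, 127]
0.64 [None, 121, 121, 119, 120, 119, 0, 0, 1, 104, 104, None, 0, 119, 119, 118, 118, 117, 120]
0.62 [None, 254, 121, 119, 120, 0, 0, 0, 0, 104, 104, None, 0, 0, 120, 120, 117, 118, 119]
0.6 [257, -153, 121, 120, 121, 0, 0, 6, 1, 105, 106, None, -2, -1, None, 117, 119, 119, 119]
0.58 [255, 147, 121, 121, 0, 2, 0, 10, 0, 105, 105, None, 1, None, None, 118, 120, 120, 120]
0.56 [256, 122, 120, 118, 0, 1, 0, 1, 4, 103, 101, None, -1, 31, 0, 1, 121, 118, 120]
0.54 [177, 120, 121, 1, 24, 24, 1, 1, 1, 101, 0, 1, 1, 30, -1, 0, 120, 119, 118]
0.52 [132, 120, 121, 0, 2, 3, 0, 0, 0, 0, 100, None, 0, -1, 0, 1, 0, 119, 116]
0.5 [119, -153, 1, 2, 2, 1, 0, 7, 1, 1, 99, 1, 2, -1, 0, 0, 0, None, None]
0.48 [None, -150, 0, 16, 2, 2, -1, 0, 0, 0, 3, 0, 1, 1, 1, 0, 0, 33, 42]
0.46 [None, -152, 0, 0, 1, 3, 
[... 1388 characters left out ...]
2, 1, 100, 101, 1, 1, None, 1, 1, 2, 119, 120]
0.5 [119, None, 2, 2, 4, 3, 2, 11, 0, 2, 99, 0, 1, None, 3, 2, -1, None, None]
0.48 [None, None, 2, 18, 4, 4, 0, 1, 1, 0, 1, 1, 1, 0, 0, 1, 1, 32, None]
0.46 [None, None, 1, 2, 4, 3, 2, 3, 1, 0, 0, 1, 7, 1, 0, 0, None, None, None]
0.44 [None, None, 1, 1, 4, 3, 3, 1, 3, 3, 1, 2, 1, 0, 1, 1, 18, None, None]
0.42 [None, None, 2, 3, 3, 4, 2, 1, 1, 0, 1, 3, 1, 1, 1, 2, 1, None, None]
0.4 [None, None, 1, 1, 1, 2, 2, 2, 1, 2, 1, 1, 1, 2, 0, 1, 0, None, None]
0.38 [None, None, 1, 0, 0, 1, 1, 0, 0, 2, 0, 1, -1, 0, 2, 0, -182, -128, -125]
0.36 [None, None, None, None, -181, -183, -183, -182, -182, -181, -182, -183, -183, -179, None, -181, -184, -131, -77]
```

```bash
python3 - <<'E'
import cv2
for n,(a,b,c,d) in {"scene":(150,390,130,450),"side":(130,390,120,420)}.items():
    i=cv2.imread(f"pics/{n}0.png")[a:b,c:d]; cv2.imwrite(f"pics/{n}0z.png",cv2.resize(i,None,fx=2.3,fy=2.3,interpolation=2))
E
```

```text
(no output)
```

View pics/scene0z.png

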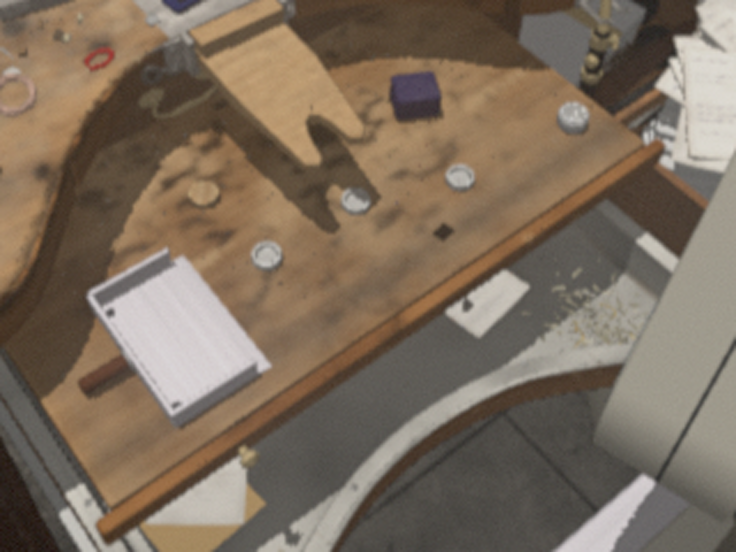

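View pics/td_side.png

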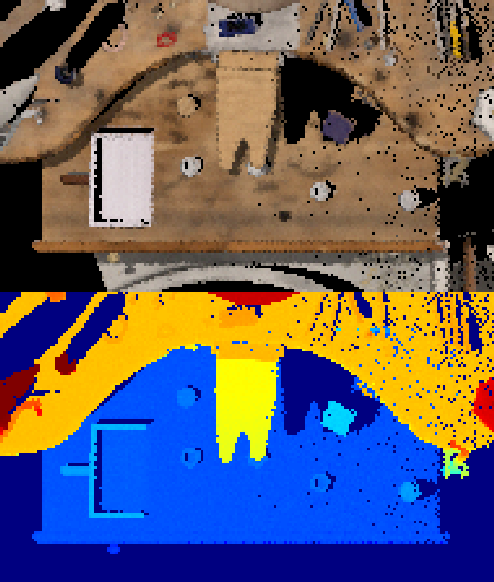

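```bash
python3 -m handwheel '[[[0,0,0],[0,0.1,0],0],[[0,0,0],[0,0.1,0],0],[[0,0,0],[0,0.1,0],0],[[-3,0,3],[0,0,0],0],[[-3,0,3],[0,0,0],0]]' 20
python3 -m handwheel '[[[-4,0,3],[0,0,0],0],[[-4,0,3],[0,0,0],0],[[-4,0,3],[0,0,0],0],[[-4,0,2],[0,0,0],0],[[-4,0,2],[0,0,0],0]]'
python3 -m handwheel '[[[-4,0,1],[0,0,0],0],[[-4,0,1],[0,0,0],0],[[-4,0,1],[0,0,0],0],[[-4,0,0],[0,0,0],0],[[-4,0,0],[0,0,0],0]]'
```

```text
t: 1.12
tcp_pos: [0.244, -0.538, 0.2223]
eef_rot: [-90.0, -0.0, -90.1]
force: [-0.0, 0.6, -0.0]
grip_width: 0.058
t: 1.53
tcp_pos: [0.3574, -0.3613, 0.2228]
eef_rot: [-90.0, -0.0, -89.9]
force: [0.8, -0.0, 0.3]
grip_width: 0.0247
t: 1.95
tcp_pos: [0.3864, -0.1612, 0.2229]
eef_rot: [-90.0, -0.0, -89.9]
force: [1.5, -0.1, -0.3]
grip_width: 0.0005
```

```bash
python3 -m handwheel '[[[-4,0,0],[0,0,0],0],[[-4,0,0],[0,0,0],0],[[-4,0,0],[0,0,0],0],[[0,0,0],[0,0,0],0],[[0,0,0],[0,0,0],0]]'
cat > look.py <<'E'
import sys
from h import *
from scipy.optimize import least_squares
tag=sys.argv[1]
s,T=tool(); print(np.round(s['tcp_pos'],4),np.round(s['eef_rot'],1))
for n in sys.argv[2:] or ["wrist"]:
    p=get_image(n);W=cloud(p,T);cv2.imwrite(f"pics/{n}{tag}.png",p["frame"][:,:,::-1])
    np.savez(f"{n}{tag}.npz",W=W,f=p["frame"])
    q=[(t,np.round(d["centre"],3).tolist(),round(d["confidence"],2)) for t in ["cap_1","scoop","plug"] for d in place_of(t,p)] if n!="wrist" else []
    for a in q: print(n,*a)
E
python3 look.py 1 wrist
```

```text
t: 2.37
tcp_pos: [0.3861, -0.0411, 0.2229]
eef_rot: [-90.0, -0.0, -89.6]
force: [0.3, 0.7, 0.9]
grip_width: 0.0007
[ 0.3861 -0.0411  0.2229] [-90.   -0.  -89.6]
```

View pics/wrist1.png

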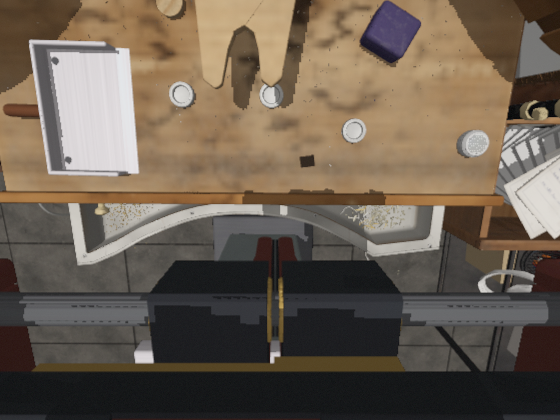

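```bash
python3 - <<'E'
from h import *
p=get_image("wrist");s,T=tool(); print(np.round(p["T_tool_cam"],3).tolist(),p["vertical_fov"])
W=cloud(p,T);g=np.linalg.norm
flat=W.reshape(-1,3)
# board level
m=(abs(flat[:,0]-.45)<.05)&(abs(flat[:,1]+.09)<.03);zb=np.nanmedian(flat[m,2]);print("board z",zb)
for n,x,y in [("cap3",.495,.065),("cap2",.495,-.038),("cap1",.455,-.134),("plug",.585,.072),("loupe",.446,-.27)]:
    k=(np.hypot(flat[:,0]-x,flat[:,1]-y)<.03)&(flat[:,2]>zb+.005)&(flat[:,2]<zb+.03)
    a=flat[k][:,:2]; 
    if len(a)>5: print(n,len(a),np.round(cv2.minEnclosingCircle((a*1000).astype(np.float32)),1) if 0 else [np.round(v,1) for v in cv2.minEnclosingCircle((a*1000).astype(np.float32))],np.round((np.nanpercentile(a,1,0)+np.nanpercentile(a,99,0))/2,4))
k=(flat[:,2]>.085)&(flat[:,2]<.115)&(flat[:,0]>.45)&(flat[:,0]<.6)&(abs(flat[:,1])<.08)
a=flat[k];print("pin minx",np.nanpercentile(a[:,0],.5),a[:,0].min(),"z",np.nanmin(a[:,2]),np.median(a[:,2]))
for y in np.arange(-.05,.07,.01):
    b=a[abs(a[:,1]-y)<.005]
    if len(b): print(round(y,2),round(b[:,0].min(),3),end=' ')
k=(flat[:,2]>zb+.015)&(flat[:,2]<zb+.035)&(flat[:,1]>.1)&(flat[:,1]<.28)&(flat[:,0]>.38)&(flat[:,0]<.57)
a=flat[k];print("\nwalls",np.percentile(a,[.5,99.5],0).round(4).tolist())
r=cv2.minAreaRect((a[a[:,1]<.232][:,:2]*1000).astype(np.float32));print(r)
E
```

```text
[[1.0, 0.001, 0.001, -0.0], [-0.0, -0.24, 0.971, -0.162], [0.001, -0.971, -0.24, 0.066], [0.0, 0.0, 0.0, 1.0]] 67.61856419744707
board z 0.32128467306335595
pin minx 0.4926923847936272 0.4907869966306131 z 0.0884214648770818 0.10119122988744877
-0.05 0.497 -0.04 0.492 -0.03 0.494 -0.02 0.528 -0.01 0.528 0.0 0.494 0.01 0.491 0.02 0.495 Traceback (most recent call last):
  File "<stdin>", line 17, in <module>
    return _quantile_unchecked(
        a, q, axis, out, overwrite_input, method, keepdims, weights)
    return _ureduce(a,
                    func=_quantile_ureduce_func,
    ...<5 lines>...
                    overwrite_input=overwrite_input,
                    method=method)
    r = func(a, **kwargs)
    result = _quantile(arr,
                       quantiles=q,
    ...<2 lines>...
                       out=out,
                       weights=wgt)
    slices_having_nans = np.isnan(arr[-1, ...])
                                  ~~~^^^^^^^^^
IndexError: index -1 is out of bounds for axis 0 with size 0
```

```bash
cat > meas.py <<'E'
import sys
from h import *
d=np.load(sys.argv[1]);flat=d["W"].reshape(-1,3);flat=flat[np.isfinite(flat[:,0])]
m=(abs(flat[:,0]-.44)<.03)&(abs(flat[:,1]+.05)<.12)&(abs(flat[:,2])<.006);zb=np.median(flat[m,2]);print("board z",zb)
G=[a.split(",") for a in sys.argv[2:]]
for n,x,y in G:
    x=float(x);y=float(y)
    k=(np.hypot(flat[:,0]-x,flat[:,1]-y)<.028)&(flat[:,2]>zb+.005)&(flat[:,2]<zb+.03)
    a=flat[k][:,:2]
    if len(a)>5: print(n,len(a),[np.round(v,1) for v in cv2.minEnclosingCircle((a*1000).astype(np.float32))],np.round((np.percentile(a,1,0)+np.percentile(a,99,0))/2,4), "ztop",np.round(np.percentile(flat[k][:,2],95),4))
k=(flat[:,2]>zb+.015)&(flat[:,2]<zb+.035)&(flat[:,1]>.1)&(flat[:,1]<.29)&(flat[:,0]>.38)&(flat[:,0]<.57)
a=flat[k]
if len(a): print("walls",np.percentile(a,[.5,99.5],0).round(4).tolist());print(cv2.minAreaRect((a[(a[:,1]<.228)][:,:2]*1000).astype(np.float32)))
E
python3 meas.py wrist1.npz cap3,.495,.065 cap2,.495,-.038 cap1,.455,-.134 plug,.585,.072 loupe,.446,-.27
```

```text
board z -3.6847096717140815e-06
cap3 336 [array([496. ,  66.2]), np.float64(13.8)] [0.4956 0.066 ] ztop 0.0099
cap2 298 [array([495.8, -36. ]), np.float64(13.6)] [ 0.4949 -0.0356] ztop 0.0098
cap1 310 [array([ 457.4, -132.4]), np.float64(13.7)] [ 0.4579 -0.1324] ztop 0.01
plug 363 [array([587. ,  72.7]), np.float64(14.0)] [0.5821 0.0727] ztop 0.0105
loupe 693 [array([ 443.9, -271.3]), np.float64(15.8)] [ 0.4438 -0.27  ] ztop 0.0195
walls [[0.4047, 0.1384, 0.0151], [0.5461, 0.2612, 0.0259]]
((475.56591796875, 183.33119201660156), (89.30693817138672, 141.89801025390625), 88.93501281738281)
```

```bash
python3 -m handwheel '[[[-1.1,0,0],[0.12,0,0],0],[[-1.1,0,0],[0.12,0,0],0],[[-1.1,0,0],[0.12,0,0],0],[[-1.1,0,0],[0.12,0,0],0],[[-1.1,0,0],[0.12,0,0],0]]'
python3 -m handwheel '[[[-1.1,0,0],[0.12,0,0],0],[[0,0,0],[0,0,0],0],[[0,0,0],[0,0,0],0],[[0,0,0],[0,0,0],0],[[0,0,0],[0,0,0],0]]'
cat > go.py <<'E'
import sys
from h import *
s,T=tool();d=np.array([float(v) for v in sys.argv[1:4]])-T[:3,3]
print("tcp",np.round(T[:3,3],4),"rot",np.round(s['eef_rot'],1),"tool shift cm",np.round(T[:3,:3].T@d*100,2), "x+1cm:",np.round(T[0,:3],3),"y:",np.round(T[1,:3],3),"z:",np.round(T[2,:3],3))
E
python3 go.py .42 .025 .03;python3 go.py .42 .025 .01;python3 go.py .502 .025 .01
```

```text
t: 2.88
tcp_pos: [0.3864, 0.0106, 0.2239]
eef_rot: [-55.2, 0.0, -90.1]
force: [0.7, -0.7, -1.3]
grip_width: 0.0005
t: 3.3
tcp_pos: [0.3859, 0.0102, 0.2246]
eef_rot: [-54.5, -0.8, -90.6]
force: [-0.3, 0.3, 0.9]
grip_width: 0.0006
tcp [0.3859 0.0102 0.2246] rot [-54.5  -0.8 -90.6] tool shift cm [-1.79 17.79 -8.52] x+1cm: [-0.011  0.58   0.814] y: [-1.    -0.018 -0.001] z: [ 0.014 -0.814  0.58 ]
tcp [0.3859 0.0102 0.2246] rot [-54.5  -0.8 -90.6] tool shift cm [-1.82 19.42 -9.68] x+1cm: [-0.011  0.58   0.814] y: [-1.    -0.018 -0.001] z: [ 0.014 -0.814  0.58 ]
tcp [0.3859 0.0102 0.2246] rot [-54.5  -0.8 -90.6] tool shift cm [-1.91 24.18 -3.  ] x+1cm: [-0.011  0.58   0.814] y: [-1.    -0.018 -0.001] z: [ 0.014 -0.814  0.58 ]
```

```bash
python3 -m handwheel '[[[-0.4,3,-1.4],[0,0,0],0],[[-0.4,3,-1.4],[0,0,0],0],[[-0.4,3,-1.4],[0,0,0],0],[[-0.4,3,-1.4],[0,0,0],0],[[0,3,-1.4],[0,0,0],0]]'
python3 go.py .42 .025 .03
```

```text
t: 3.72
tcp_pos: [0.4006, 0.0136, 0.1767]
eef_rot: [-57.5, -2.4, -91.3]
force: [-0.3, 1.0, -1.0]
grip_width: 0.0004
tcp [0.4006 0.0136 0.1767] rot [-57.5  -2.4 -91.3] tool shift cm [-1.8  13.35 -6.24] x+1cm: [-0.023  0.536  0.844] y: [-0.999 -0.048  0.003] z: [ 0.042 -0.843  0.537]
```

```bash
python3 -c "
from h import *
s,T=tool();print(np.round(s['q'],1),np.round(s['tcp_pos'],3),np.round(s['eef_rot'],1))"
python3 -m handwheel '[[[0,2,3],[0,0,0],0],[[0,2,3],[0,0,0],0],[[0,0,0],[0,0,0],0],[[0,0,0],[0,0,0],0],[[0,0,0],[0,0,0],0]]'; python3 -c "
from h import *
s,T=tool();print(np.round(s['q'],1),np.round(s['tcp_pos'],3),np.round(s['eef_rot'],1))"
```

```text
[  4.1   1.4 142.6 -52.5   6.2 145.6] [0.401 0.014 0.177] [-57.5  -2.4 -91.3]
t: 4.13
tcp_pos: [0.4716, 0.0116, 0.1755]
eef_rot: [-57.6, -2.3, -91.6]
force: [-1.1, -0.7, -0.4]
grip_width: 0.0008
[  2.8   7.8 135.1 -41.7   6.5 134. ] [0.472 0.012 0.175] [-57.6  -2.3 -91.6]
```

```bash
python3 -m handwheel '[[[-1,0,0],[-0.12,0,0],0.18],[[-1,0,0],[-0.12,0,0],0.18],[[-1,0,0],[-0.12,0,0],0.18],[[-1,0,0],[-0.12,0,0],0.18],[[-1,0,0],[-0.08,0,0],0.18]]'
python3 -m handwheel '[[[-1,0,0],[0,-0.12,0],0.18],[[0,0,0],[0,-0.12,0],0.18],[[0,0,0],[0,-0.12,0],0.18],[[0,0,0],[0,-0.12,0],0.18],[[0,0,0],[0,-0.12,0],0.18]]'
python3 -m handwheel '[[[0,0,0],[0,-0.12,0],0.18],[[0,0,0],[0,-0.12,0],0.18],[[0,0,0],[0,-0.12,0],0.18],[[0,0,0],[0,-0.12,0],0.18],[[0,0,0],[0,-0.12,0],0.18]]'
python3 -c "
from h import *
s,T=tool();print(np.round(s['q'],1),np.round(s['tcp_pos'],3),np.round(s['eef_rot'],1),(R.from_matrix(T[:3,:3]).inv()*R.from_euler('xyz',[-90,0,0],degrees=True)).as_rotvec())"
```

```text
t: 4.55
tcp_pos: [0.4766, 0.045, 0.1755]
eef_rot: [-83.0, -3.5, -92.5]
force: [1.2, 0.0, -0.1]
grip_width: 0.0161
t: 4.97
tcp_pos: [0.4754, 0.054, 0.1733]
eef_rot: [-86.2, -7.0, -57.8]
force: [0.1, -0.4, -0.1]
grip_width: 0.0155
t: 5.38
tcp_pos: [0.4755, 0.0539, 0.1734]
eef_rot: [-90.8, -7.9, -23.1]
force: [0.6, -0.9, 0.0]
grip_width: 0.016
[  8.1  13.6 117.9  -7.1  42.3  36.3] [0.475 0.054 0.173] [-90.8  -7.9 -23.1] [ 0.04144904 -0.40367529  0.13395015]
```

```bash
python3 -m handwheel '[[[0,0,0],[0.01,-0.1,0.034],0.18],[[0,0,0],[0.01,-0.1,0.034],0.18],[[0,0,0],[0.01,-0.1,0.034],0.18],[[0,0,0],[0.01,-0.1,0.034],0.18],[[0,0,0],[0,0,0],0.18]]'
python3 -m handwheel '[[[0.4,0,-0.3],[-0.1,0,0],0.18],[[0.4,0,-0.3],[-0.1,0,0],0.18],[[0.4,0,-0.3],[-0.1,0,0],0.18],[[0.4,0,-0.3],[-0.1,0,0],0.18],[[0.4,0,-0.3],[-0.1,0,0],0.18]]'
python3 go.py .495 .036 .009; python3 look.py 2 wrist; python3 meas.py wrist2.npz cap3,.495,.065
```

```text
t: 5.8
tcp_pos: [0.4767, 0.0537, 0.1736]
eef_rot: [-90.0, 0.1, -0.4]
force: [1.2, 0.3, 1.1]
grip_width: 0.0159
t: 6.22
tcp_pos: [0.4966, 0.0392, 0.1772]
eef_rot: [-118.9, -0.2, -0.7]
force: [0.7, 0.1, -0.3]
grip_width: 0.0158
tcp [0.4966 0.0392 0.1772] rot [-118.9   -0.2   -0.7] tool shift cm [-0.22 14.88  7.85] x+1cm: [ 1.    -0.003  0.012] y: [-0.012 -0.484  0.875] z: [ 0.004 -0.875 -0.484]
[0.4966 0.0392 0.1772] [-118.9   -0.2   -0.7]
board z -0.00011104291046121206
cap3 526 [array([495.5,  67.1]), np.float64(13.8)] [0.4953 0.0671] ztop 0.0095
```

View pics/wrist2.png

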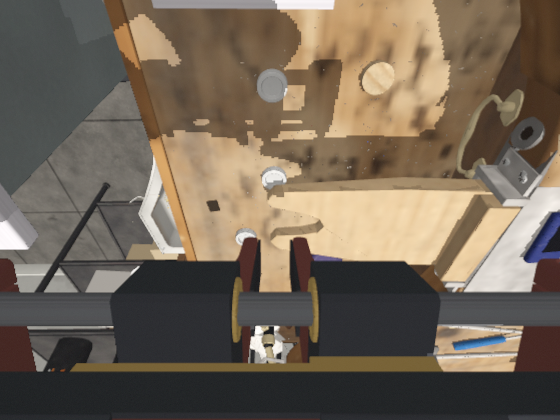

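```bash
python3 -m handwheel '[[[0,2.6,1.4],[0,0,0],0.18],[[0,2.6,1.4],[0,0,0],0.18],[[0,2.6,1.4],[0,0,0],0.18],[[0,2.6,1.4],[0,0,0],0.18],[[0,2.6,1.4],[0,0,0],0.18]]'
python3 go.py .495 .037 .009
```

```text
t: 6.68
tcp_pos: [0.4957, 0.0385, 0.0277]
eef_rot: [-118.5, -0.0, -0.7]
force: [0.2, -0.1, -0.2]
grip_width: 0.0157
tcp [0.4957 0.0385 0.0277] rot [-118.5   -0.    -0.7] tool shift cm [-0.07  1.72  0.76] x+1cm: [ 1.    -0.005  0.011] y: [-0.012 -0.477  0.879] z: [ 0.001 -0.879 -0.477]
```

```bash
python3 -m handwheel '[[[0,0.6,0.25],[0,0,0],0.18],[[0,0.6,0.25],[0,0,0],0.18],[[0,0.5,0.2],[0,0,0],0.18],[[0,0,0],[0,0,0],0.18],[[0,0,0],[0,0,0],0.18]]'
python3 go.py .485 .09 .009
```

```text
t: 7.1
tcp_pos: [0.4973, 0.0367, 0.0115]
eef_rot: [-118.6, -0.1, -0.6]
force: [0.3, 0.1, 0.5]
grip_width: 0.0157
tcp [0.4973 0.0367 0.0115] rot [-1.186e+02 -1.000e-01 -6.000e-01] tool shift cm [-1.28 -2.33  4.78] x+1cm: [ 1.    -0.004  0.009] y: [-0.01  -0.479  0.878] z: [ 0.001 -0.878 -0.479]
```

```bash
python3 -m handwheel '[[[-0.2,-0.4,0.9],[0,0,0],0.18],[[-0.2,-0.4,0.9],[0,0,0],0.18],[[-0.2,-0.45,0.9],[0,0,0],0.18],[[-0.2,-0.5,0.95],[0,0,0],0.18],[[-0.2,-0.5,0.95],[0,0,0],0.18]]'
python3 go.py .475 .12 .009; python3 look.py 3 wrist; python3 meas.py wrist3.npz cap3,.49,.11
```

```text
t: 7.52
tcp_pos: [0.4873, 0.0886, 0.0093]
eef_rot: [-118.8, 0.0, -0.5]
force: [0.4, -4.2, 8.4]
grip_width: 0.0162
tcp [0.4873 0.0886 0.0093] rot [-118.8    0.    -0.5] tool shift cm [-1.26 -1.48  2.76] x+1cm: [ 1.    -0.004  0.008] y: [-0.009 -0.481  0.877] z: [-0.    -0.877 -0.481]
[0.4873 0.0886 0.0093] [-118.8    0.    -0.5]
board z 3.4558388205166435e-05
cap3 2154 [array([489.1, 102.6]), np.float64(20.7)] [0.4879 0.1048] ztop 0.0274
walls [[0.4048, 0.1048, 0.0151], [0.5455, 0.2084, 0.0338]]
((476.0875244140625, 153.0540008544922), (144.65194702148438, 106.97772979736328), 2.053219795227051)
```

View pics/wrist3.png

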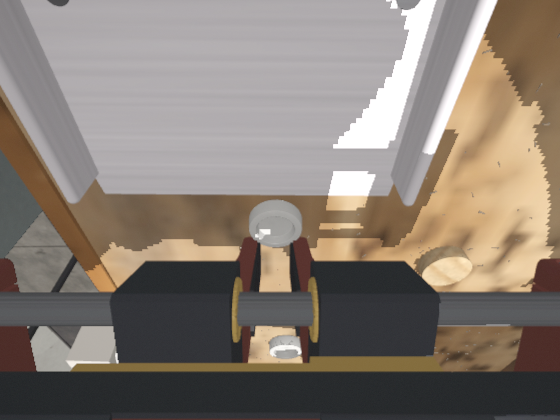

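```bash
python3 -m handwheel '[[[0,0,0],[0.1,0,0],0.18],[[0,0,0],[0.1,0,0],0.18],[[0,0,0],[0.1,0,0],0.18],[[0,0,0],[0.1,0,0],0.18],[[0,0,0],[0.1,0,0],0.18]]'
python3 go.py .475 .12 .006
```

```text
t: 7.98
tcp_pos: [0.4876, 0.0892, 0.009]
eef_rot: [-90.6, -0.0, -0.5]
force: [-1.0, 1.0, 0.0]
grip_width: 0.0156
tcp [0.4876 0.0892 0.009 ] rot [-90.6  -0.   -0.5] tool shift cm [-1.28  0.26  3.07] x+1cm: [1.    0.001 0.008] y: [-0.008 -0.011  1.   ] z: [ 0.001 -1.    -0.011]
```

```bash
python3 -m handwheel '[[[-0.1,0.3,0.5],[0,0,0],0.18],[[-0.1,0,0.8],[0,0,0],0.18],[[-0.1,0,0.8],[0,0,0],0.18],[[-0.1,0,0.8],[0,0,0],0.18],[[-0.1,0,0.8],[0,0,0],0.18]]'
python3 -m handwheel '[[[-0.1,0,0.9],[0,0,0],0.18],[[-0.1,0,0.9],[0,0,0],0.18],[[0,0,0.9],[0,0,0],0.18],[[0,0,0.9],[0,0,0],0.18],[[0,0,0.9],[0,0,0],0.18]]'
python3 go.py .475 .17 .006; python3 look.py 4 wrist; python3 meas.py wrist4.npz cap3,.48,.19
```

```text
t: 8.4
tcp_pos: [0.4817, 0.1271, 0.0042]
eef_rot: [-90.9, 0.2, -0.4]
force: [-0.1, -0.4, 0.9]
grip_width: 0.0159
t: 8.82
tcp_pos: [0.4803, 0.1711, 0.0036]
eef_rot: [-90.9, 0.2, -0.5]
force: [-0.4, -0.1, 0.6]
grip_width: 0.0157
tcp [0.4803 0.1711 0.0036] rot [-90.9   0.2  -0.5] tool shift cm [-0.53 -0.24 -0.11] x+1cm: [ 1.    -0.003  0.009] y: [-0.009 -0.016  1.   ] z: [-0.003 -1.    -0.016]
[0.4803 0.1711 0.0036] [-90.9   0.2  -0.5]
board z nan
  return _methods._mean(a, axis=axis, dtype=dtype,
  ret = ret.dtype.type(ret / rcount)
```

View pics/wrist4.png

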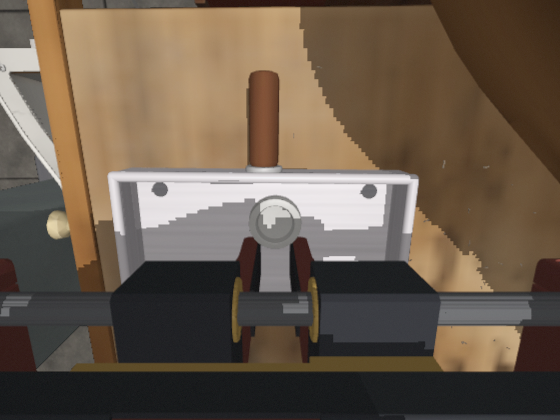

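```bash
python3 -m handwheel '[[[0,0,-1],[0,0,0],0.18],[[0,-3.5,-1],[0,0,0],0.18],[[0,-4,0],[0,0,0],0.18],[[0,-4,0],[0,0,0],0.18],[[0,-4,0],[0,0,0],0.18]]'
python3 -m handwheel '[[[0,-1,-4],[0,0,0],0.7],[[0,-1,-4],[0,0,0],0.7],[[0,0,-4],[0,0,0],0.7],[[0,0,-4],[0,0,0],0.7],[[0,0,-4],[0,0,0],0.7]]'
python3 -m handwheel '[[[0,0,0],[0.11,0,0],0.7],[[0,0,0],[0.11,0,0],0.7],[[0,0,0],[0.11,0,0],0.7],[[0,0,0],[0.11,0,0],0.7],[[0,0,0],[0.11,0,0],0.7]]'
python3 -m handwheel '[[[0,0,0],[0.11,0,0],0.7],[[0,0,0],[0.11,0,0],0.7],[[0,0,0],[0.11,0,0],0.7],[[0,0,0],[0,0,0],0.7],[[0,0,0],[0,0,0],0.7]]'
python3 go.py .485 -.13 .19;python3 -c "
from h import *
s,T=tool();print(np.round(s['q'],1))"
```

```text
t: 9.28
tcp_pos: [0.4798, 0.1509, 0.1601]
eef_rot: [-90.9, 0.3, -0.6]
force: [0.5, 1.3, 0.7]
grip_width: 0.0161
t: 9.7
tcp_pos: [0.478, -0.0499, 0.1825]
eef_rot: [-90.9, 0.1, -0.6]
force: [0.1, -0.1, 0.2]
grip_width: 0.0458
t: 10.12
tcp_pos: [0.4789, -0.0487, 0.1829]
eef_rot: [-59.1, -0.0, -0.7]
force: [-0.6, -0.1, -0.4]
grip_width: 0.0616
t: 10.53
tcp_pos: [0.478, -0.0487, 0.1807]
eef_rot: [-40.5, 0.3, -0.7]
force: [0.3, 0.7, -0.6]
grip_width: 0.0618
tcp [ 0.478  -0.0487  0.1807] rot [-40.5   0.3  -0.7] tool shift cm [ 0.79 -6.78 -4.57] x+1cm: [1.    0.006 0.012] y: [-0.012  0.76   0.65 ] z: [-0.006 -0.65   0.76 ]
[-32.   30.9 107.3  41.6  77.3 -54.1]
```

```bash
python3 -m handwheel '[[[0.14,2.1,-2.2],[0,0,0],0.7],[[0.14,2.1,-2.2],[0,0,0],0.7],[[0.14,2.1,-2.2],[0,0,0],0.7],[[0.14,2.1,-2.2],[0,0,0],0.7],[[0.14,2.0,-2.2],[0,0,0],0.7]]'
python3 go.py .485 -.04 .013; python3 look.py 5 wrist scene; python3 meas.py wrist5.npz cap2,.495,-.036
```

```text
t: 10.95
tcp_pos: [0.4857, -0.0394, 0.0304]
eef_rot: [-40.7, 0.1, -0.4]
force: [0.4, 0.2, 0.8]
grip_width: 0.0612
tcp [ 0.4857 -0.0394  0.0304] rot [-40.7   0.1  -0.4] tool shift cm [-0.07  1.09 -1.36] x+1cm: [1.    0.005 0.006] y: [-0.008  0.758  0.652] z: [-0.001 -0.652  0.758]
[ 0.4857 -0.0394  0.0304] [-40.7   0.1  -0.4]
scene cap_1 [0.472, 0.18, -0.002] 0.54
scene cap_1 [0.495, -0.034, -0.002] 0.5
scene scoop [0.471, 0.177, -0.003] 0.96
scene plug [0.592, 0.073, 0.002] 0.61
board z 0.00010971345183852232
cap2 1036 [array([500.6, -39.6]), np.float64(20.1)] [ 0.4997 -0.0366] ztop 0.0101
walls [[0.4043, 0.1402, 0.0152], [0.5449, 0.2592, 0.025]]
((474.6866149902344, 179.60995483398438), (81.52100372314453, 141.6720733642578), 89.48096466064453)
```

View pics/wrist5.png

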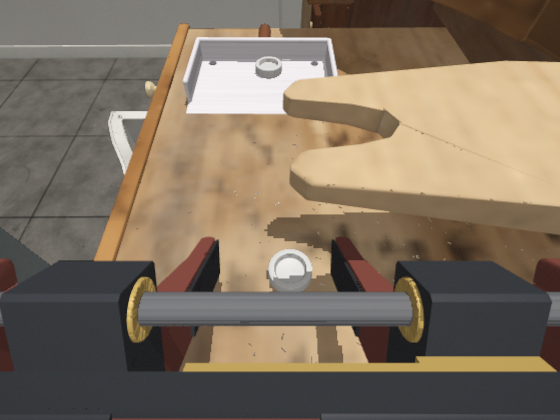

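View pics/scene5.png

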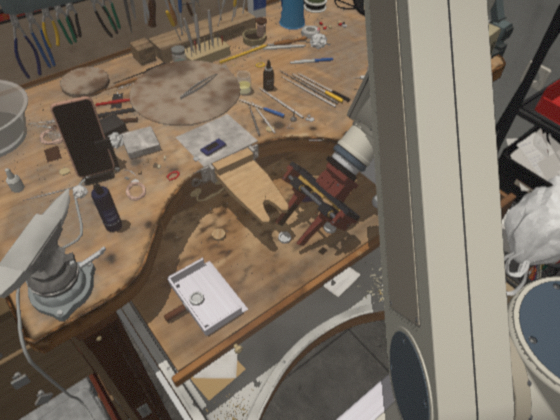

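```bash
python3 -m handwheel '[[[0,0.5,-0.6],[0,0,0],0.7],[[0,0.5,-0.6],[0,0,0],0.7],[[0,0.5,0.1],[0,0,0],0.7],[[0,0.4,0.4],[0,0,0],0.7],[[0,0,0],[0,0,0],0.7]]'
python3 go.py .42 -.029 .013
```

```text
t: 11.62
tcp_pos: [0.4851, -0.0287, 0.0134]
eef_rot: [-40.4, 0.2, -0.5]
force: [-0.2, -0.1, -0.7]
grip_width: 0.0615
tcp [ 0.4851 -0.0287  0.0134] rot [-40.4   0.2  -0.5] tool shift cm [-6.51 -0.03 -0.11] x+1cm: [1.    0.004 0.008] y: [-0.009  0.761  0.649] z: [-0.004 -0.649  0.761]
```

```bash
python3 -m handwheel '[[[-0.3,0.13,-0.15],[0,0,0],0.7],[[-0.7,0,0],[0,0,0],0.7],[[-0.8,0,0],[0,0,0],0.7],[[-0.8,0,0],[0,0,0],0.7],[[-0.6,0,0],[0,0,0],0.7]]'
python3 look.py 6 wrist; python3 meas.py wrist6.npz cap2,.47,-.036
```

```text
t: 12.03
tcp_pos: [0.4521, -0.0293, 0.0113]
eef_rot: [-40.4, 0.2, -0.6]
force: [0.1, -0.2, 0.6]
grip_width: 0.0616
[ 0.4521 -0.0293  0.0113] [-40.4   0.2  -0.6]
board z 0.00016669090876342274
cap2 1720 [array([476.6, -37. ]), np.float64(20.7)] [ 0.474  -0.0385] ztop 0.028
walls [[0.4041, 0.1403, 0.0152], [0.5445, 0.2591, 0.0251]]
((474.5342712402344, 179.20289611816406), (80.45724487304688, 141.24778747558594), 89.49274444580078)
```

View pics/wrist6.png

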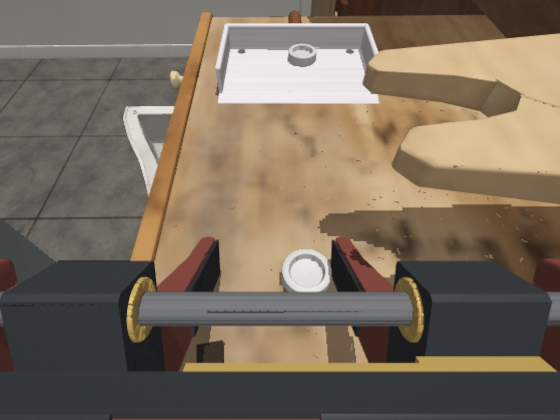

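```bash
python3 -m handwheel '[[[-0.8,0,0],[0,0,0],0.7],[[-0.8,0,0],[0,0,0],0.7],[[-0.8,0,0],[0,0,0],0.7],[[-0.8,0,0],[0,0,0],0.7],[[-0.6,0,0],[0,0,0],0.7]]'
python3 look.py 7 wrist; python3 meas.py wrist7.npz cap2,.43,-.036
```

```text
t: 12.5
tcp_pos: [0.4144, -0.0289, 0.0114]
eef_rot: [-40.5, 0.2, -0.5]
force: [0.2, 0.1, 0.5]
grip_width: 0.0614
[ 0.4144 -0.0289  0.0114] [-40.5   0.2  -0.5]
board z 0.00024883291245261785
cap2 1688 [array([438.9, -36.8]), np.float64(20.5)] [ 0.4363 -0.0383] ztop 0.0281
walls [[0.404, 0.1377, 0.0153], [0.5443, 0.2588, 0.0251]]
((474.4335021972656, 178.9765167236328), (82.62737274169922, 141.03123474121094), 89.0297622680664)
```

View pics/wrist7.png

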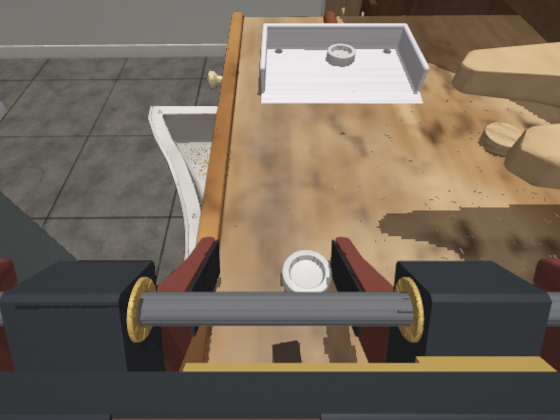

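```bash
python3 -m handwheel '[[[0.3,-0.3,0.35],[0,0,0],0.7],[[0,-2.4,2.8],[0,0,0],0.7],[[0,-2.6,3],[0,0,0],0.7],[[0,-2.6,3],[0,0,0],0.4],[[0,-1.8,1.9],[0,0,0],0]]'
python3 go.py .431 -.072 .15; python3 -c "
from h import *
s,T=tool();print(np.round(s['q'],1),(R.from_matrix(T[:3,:3]).inv()*R.from_euler('xyz',[-90,0,-90],degrees=True)).as_rotvec())"
```

```text
t: 12.97
tcp_pos: [0.4196, -0.0312, 0.1614]
eef_rot: [-40.5, 0.1, -0.5]
force: [0.3, 0.3, -0.2]
grip_width: 0.0518
tcp [ 0.4196 -0.0312  0.1614] rot [-40.5   0.1  -0.5] tool shift cm [ 1.18 -2.35 -3.51] x+1cm: [1.    0.006 0.007] y: [-0.009  0.76   0.65 ] z: [-0.001 -0.65   0.76 ]
[-33.9  29.5 115.   41.4  73.4 -59.6] [-0.67579699  1.45468819 -0.67130183]
```

```bash
for i in 1 2 3; do python3 -m handwheel '[[[0,0,0],[-0.045,0.097,-0.045],0],[[0,0,0],[-0.045,0.097,-0.045],0],[[0,0,0],[-0.045,0.097,-0.045],0],[[0,0,0],[-0.045,0.097,-0.045],0],[[0,0,0],[-0.045,0.097,-0.045],0]]'; done
python3 go.py .431 -.074 .006; python3 -c "
from h import *
s,T=tool();print(np.round(s['q'],1),(R.from_matrix(T[:3,:3]).inv()*R.from_euler('xyz',[-90,0,-90],degrees=True)).as_rotvec())"; python3 look.py 8 wrist;python3 meas.py wrist8.npz cap2,.431,-.037 cap1,.458,-.132
```

```text
t: 13.38
tcp_pos: [0.4192, -0.0314, 0.159]
eef_rot: [-56.3, 9.2, -30.2]
force: [0.3, -0.6, 0.0]
grip_width: 0.0179
t: 13.8
tcp_pos: [0.4191, -0.0309, 0.1591]
eef_rot: [-73.8, 9.2, -59.9]
force: [-0.2, -0.0, -0.2]
grip_width: 0.0007
t: 14.22
tcp_pos: [0.4182, -0.0305, 0.1585]
eef_rot: [-87.7, 2.5, -84.7]
force: [0.2, -0.1, -0.1]
grip_width: 0.0005
tcp [ 0.4182 -0.0305  0.1585] rot [-87.7   2.5 -84.7] tool shift cm [ 5.09 15.07  0.25] x+1cm: [0.093 0.037 0.995] y: [-0.995  0.046  0.091] z: [-0.043 -0.998  0.041]
[ -8.   12.1 122.5   4.2  43.8  73.7] [-0.03895189  0.09225692 -0.04463222]
[ 0.4182 -0.0305  0.1585] [-87.7   2.5 -84.7]
board z 4.8177671327503946e-05
cap2 372 [array([431.8, -36.3]), np.float64(13.7)] [ 0.4319 -0.0364] ztop 0.0097
cap1 421 [array([ 457.7, -132.4]), np.float64(13.8)] [ 0.4576 -0.1322] ztop 0.0098
walls [[0.4048, 0.1382, 0.0152], [0.5461, 0.2491, 0.0257]]
((475.40673828125, 183.0838165283203), (89.48905181884766, 142.19366455078125), 88.63788604736328)
```

View pics/wrist8.png

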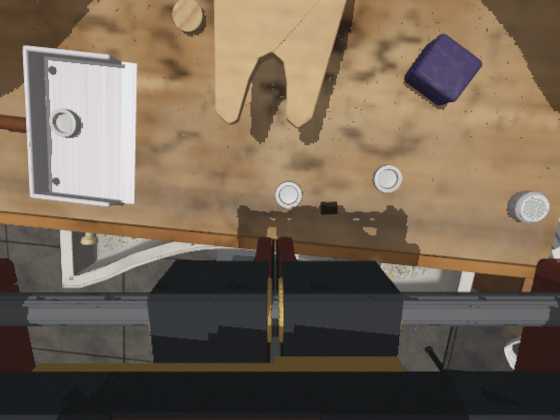

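```bash
python3 -m handwheel '[[[0,0,0],[-0.039,0.092,-0.045],0],[[2.2,0,0.7],[0,0,0],0],[[2.2,1,0.7],[0,0,0],0],[[0,4,0],[0,0,0],0],[[0,4,0],[0,0,0],0]]'
python3 go.py .432 -.074 .006
```

```text
t: 14.68
tcp_pos: [0.4352, -0.0755, 0.0685]
eef_rot: [-89.6, 0.1, -89.6]
force: [0.7, 0.4, -0.3]
grip_width: 0.0007
tcp [ 0.4352 -0.0755  0.0685] rot [-89.6   0.1 -89.6] tool shift cm [-0.15  6.24 -0.36] x+1cm: [0.006 0.008 1.   ] y: [-1.     0.002  0.006] z: [-0.002 -1.     0.008]
```

```bash
python3 -m handwheel '[[[0,3,-0.2],[0,0,0],0],[[0,2.5,-0.1],[0,0,0],0],[[0,0.7,0],[0,0,0],0],[[0,0,0],[0,0,0],0],[[-0.5,0,0],[0,0,0],0]]'
python3 go.py .432 -.074 .006
python3 -m handwheel '[[[-0.6,0,0],[0,0,0],0],[[-0.8,0,0],[0,0,0],0],[[-0.8,0,0],[0,0,0],0],[[-0.8,0,0],[0,0,0],0],[[-0.8,0,0],[0,0,0],0]]'
python3 look.py 9 wrist;python3 meas.py wrist9.npz cap2,.431,.01
```

```text
t: 15.1
tcp_pos: [0.4298, -0.0697, 0.0062]
eef_rot: [-90.0, 0.1, -89.7]
force: [0.7, 0.5, 0.2]
grip_width: 0.0004
tcp [ 0.4298 -0.0697  0.0062] rot [-90.    0.1 -89.7] tool shift cm [0.43 0.02 0.22] x+1cm: [0.005 0.001 1.   ] y: [-1.     0.002  0.005] z: [-0.002 -1.     0.001]
t: 15.52
tcp_pos: [0.4298, -0.0305, 0.0066]
eef_rot: [-89.9, 0.1, -89.7]
force: [-1.0, -2.4, 3.7]
grip_width: 0.0004
[ 0.4298 -0.0305  0.0066] [-89.9   0.1 -89.7]
board z 4.2961632970045516e-05
cap2 530 [array([434.4,  -7.2]), np.float64(12.2)] [ 0.4367 -0.0068] ztop 0.0096
```

View pics/wrist9.png

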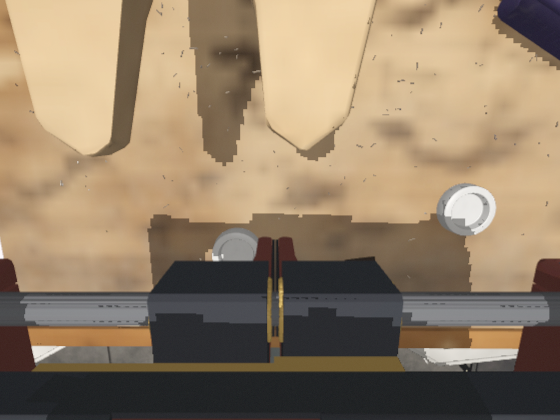

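```bash
cat > capx.py <<'E'
import sys
from h import *
f=np.load(sys.argv[1])["W"].reshape(-1,3);x,y=map(float,sys.argv[2:4]);zt=float(sys.argv[4]) if len(sys.argv)>4 else .009
k=(np.hypot(f[:,0]-x,f[:,1]-y)<.03)&(abs(f[:,2]-zt)<.0025);a=f[k][:,:2]
print(len(a),"min",a.min(0).round(4),"max",a.max(0).round(4))
from scipy.optimize import least_squares
h=cv2.convexHull((a*1e3).astype(np.float32))[:,0]/1e3
r=least_squares(lambda c:np.hypot(*(a-c).T).clip(.0138)-.0138,a.mean(0));print("fit",r.x.round(4))
E
python3 capx.py wrist9.npz .432 -.003
```

```text
542 min [ 0.4284 -0.0317] max [0.4452 0.0039]
fit [ 0.4362 -0.0124]
```

```bash
python3 -m handwheel '[[[-0.9,0,0],[0,0,0],0],[[-0.9,0,0],[0,0,0],0],[[-0.9,0,0],[0,0,0],0],[[-0.9,0,0],[0,0,0],0],[[-0.9,0,0],[0,0,0],0]]'
python3 -m handwheel '[[[-0.9,0,0],[0,0,0],0],[[-0.9,0,0],[0,0,0],0],[[-0.9,0,0],[0,0,0],0],[[-0.9,0,0],[0,0,0],0],[[-0.9,0,0],[0,0,0],0]]'
python3 look.py 10 wrist;python3 capx.py wrist10.npz .431 .08
```

```text
t: 15.98
tcp_pos: [0.4288, 0.0145, 0.0059]
eef_rot: [-90.0, 0.1, -89.7]
force: [0.0, -2.9, 3.9]
grip_width: 0.0003
t: 16.4
tcp_pos: [0.4284, 0.0596, 0.0059]
eef_rot: [-90.0, 0.1, -89.7]
force: [-0.2, -2.5, 4.5]
grip_width: 0.0007
[0.4284 0.0596 0.0059] [-90.    0.1 -89.7]
612 min [0.4275 0.0515] max [0.4445 0.0943]
fit [0.4357 0.0762]
```

View pics/wrist10.png

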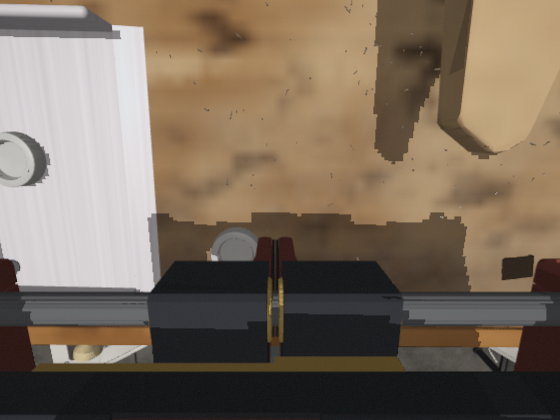

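```bash
python3 -m handwheel '[[[-0.9,0,0.1],[0,0,0],0],[[-0.9,0,0.1],[0,0,0],0],[[-0.9,0,0.1],[0,0,0],0],[[-0.8,0,0.1],[0,0,0],0],[[-0.8,0,0.1],[0,0,0],0]]'
python3 look.py 11 wrist;python3 capx.py wrist11.npz .435 .124 .010
```

```text
t: 16.87
tcp_pos: [0.4334, 0.1026, 0.0059]
eef_rot: [-90.0, 0.1, -89.7]
force: [-1.4, -0.5, 0.5]
grip_width: 0.0005
[0.4334 0.1026 0.0059] [-90.    0.1 -89.7]
563 min [0.433  0.0961] max [0.4475 0.1382]
fit [0.4406 0.1194]
```

View pics/wrist11.png

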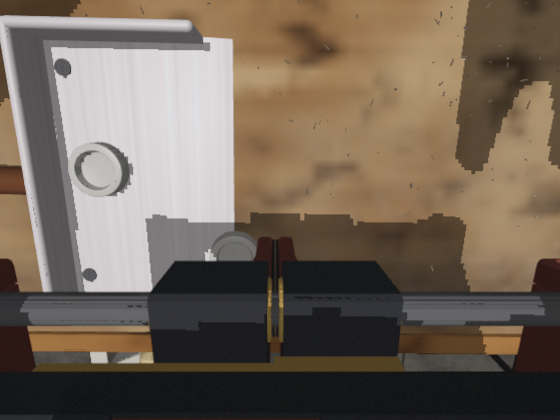

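```bash
python3 -m handwheel '[[[-0.8,0,0.05],[0,0,0],0],[[-0.8,0,0.05],[0,0,0],0],[[-0.8,0,0.05],[0,0,0],0],[[-0.8,0,0.05],[0,0,0],0],[[-0.8,0,0.05],[0,0,0],0]]'
python3 -m handwheel '[[[-0.8,0,0],[0,0,0],0],[[-0.8,0,0],[0,0,0],0],[[-0.8,0,0],[0,0,0],0],[[-0.5,0,0],[0,0,0],0],[[0,0,0],[0,0,0],0]]'
python3 look.py 12 wrist;python3 capx.py wrist12.npz .436 .193 .0115
```

```text
t: 17.33
tcp_pos: [0.4357, 0.1424, 0.0062]
eef_rot: [-90.0, 0.1, -89.7]
force: [-0.6, 0.5, 0.9]
grip_width: 0.0005
t: 17.75
tcp_pos: [0.4356, 0.1718, 0.0062]
eef_rot: [-90.0, 0.1, -89.7]
force: [0.4, -0.1, 0.6]
grip_width: 0.0005
[0.4356 0.1718 0.0062] [-90.    0.1 -89.7]
601 min [0.4353 0.1658] max [0.4543 0.2171]
fit [0.4459 0.1954]
```

View pics/wrist12.png

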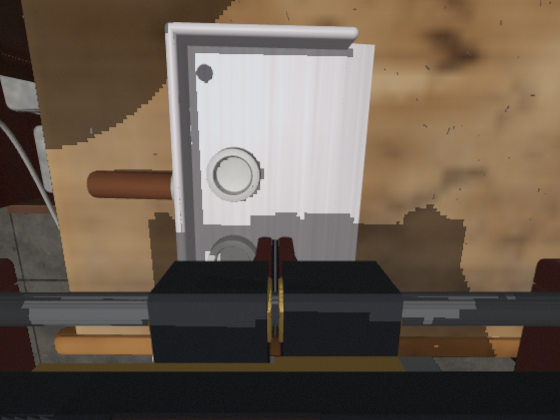

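```bash
python3 -m handwheel '[[[1,0,0],[0,0,0],0],[[0.5,-3.5,0],[0,0,0],0],[[0,-4,0],[0,0,0],0],[[3,-2.5,0],[0,0,0],0],[[4,0,0],[0,0,0],0]]'
python3 -m handwheel '[[[4,0,0.5],[0.06,0,0],0],[[4,0,0.5],[0.06,0,0],0],[[4,0,0.5],[0.06,0,0],0],[[4,0,0],[0.06,0,0],0],[[4,0,0],[0.06,0,0],0]]'
python3 -m handwheel '[[[4,0,0],[0,0,0],0],[[2.5,0,0],[0,0,0],0],[[1,0,0],[0,0,0],0],[[0,0,0],[0,0,0],0],[[0,0,0],[0,0,0],0]]'
python3 go.py .458 -.167 .0065; python3 look.py 13 wrist;python3 meas.py wrist13.npz cap1,.458,-.132; python3 capx.py wrist13.npz .458 -.132
```

```text
t: 18.22
tcp_pos: [0.4391, 0.0858, 0.1102]
eef_rot: [-89.5, 0.2, -89.5]
force: [1.4, -0.1, 0.2]
grip_width: 0.0004
t: 18.63
tcp_pos: [0.451, -0.1013, 0.1065]
eef_rot: [-74.0, 0.2, -89.8]
force: [0.4, 1.9, 0.3]
grip_width: 0.0003
t: 19.05
tcp_pos: [0.4518, -0.1737, 0.1056]
eef_rot: [-74.2, 0.4, -89.8]
force: [0.2, -0.3, 0.8]
grip_width: 0.0006
tcp [ 0.4518 -0.1737  0.1056] rot [-74.2   0.4 -89.8] tool shift cm [-0.6   9.71 -2.1 ] x+1cm: [0.004 0.272 0.962] y: [-1.     0.008  0.002] z: [-0.007 -0.962  0.272]
[ 0.4518 -0.1737  0.1056] [-74.2   0.4 -89.8]
board z 1.4508684359954005e-05
cap1 524 [array([ 457.3, -133. ]), np.float64(13.7)] [ 0.4572 -0.133 ] ztop 0.0098
404 min [ 0.4442 -0.1464] max [ 0.4701 -0.1195]
fit [ 0.4572 -0.1329]
```

View pics/wrist13.png

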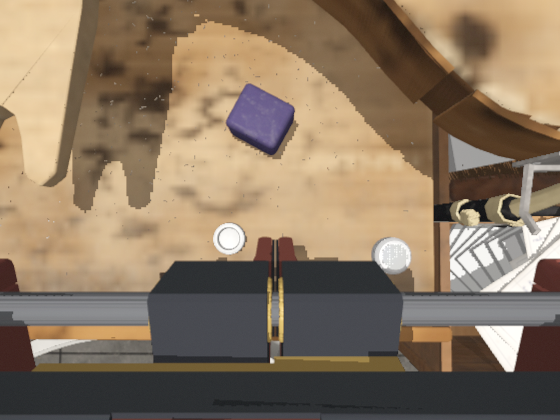

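```bash
python3 -m handwheel '[[[0,3.2,-0.7],[0,0,0],0],[[-0.2,3.2,-0.7],[0,0,0],0],[[-0.2,2.5,-0.5],[0,0,0],0],[[0,0.8,-0.2],[0,0,0],0],[[0,0,0],[0,0,0],0]]'
python3 go.py .458 -.167 .0065
```

```text
t: 19.52
tcp_pos: [0.4574, -0.166, 0.0045]
eef_rot: [-74.4, 0.5, -89.5]
force: [0.9, 0.2, 0.5]
grip_width: 0.0005
tcp [ 0.4574 -0.166   0.0045] rot [-74.4   0.5 -89.5] tool shift cm [ 0.1  -0.17  0.11] x+1cm: [0.008 0.269 0.963] y: [-1.     0.011  0.005] z: [-0.009 -0.963  0.269]
```

```bash
python3 -m handwheel '[[[-0.6,-0.2,0.05],[0,0,0],0],[[-0.7,0,0],[0,0,0],0],[[-0.8,0,0],[0,0,0],0],[[-0.9,0,0],[0,0,0],0],[[-0.9,0,0],[0,0,0],0]]'
python3 -m handwheel '[[[-0.9,0,0],[0,0,0],0],[[-0.9,0,0],[0,0,0],0],[[-0.9,0,0],[0,0,0],0],[[-0.9,0,0],[0,0,0],0],[[-0.9,0,0],[0,0,0],0]]'
python3 look.py 14 wrist;python3 capx.py wrist14.npz .458 -.06
```

```text
t: 19.93
tcp_pos: [0.4591, -0.1283, 0.01]
eef_rot: [-74.1, 0.3, -89.6]
force: [0.5, 0.0, 1.1]
grip_width: 0.0003
t: 20.35
tcp_pos: [0.4586, -0.0834, 0.01]
eef_rot: [-74.2, 0.5, -89.6]
force: [-0.1, 0.2, 0.0]
grip_width: 0.0002
[ 0.4586 -0.0834  0.01  ] [-74.2   0.5 -89.6]
181 min [ 0.465  -0.0823] max [ 0.4807 -0.0723]
fit [ 0.4746 -0.0766]
```

View pics/wrist14.png

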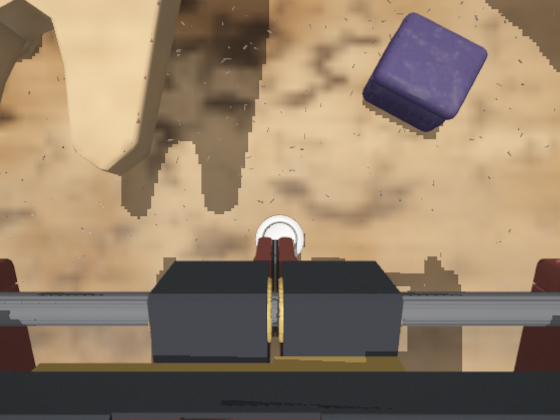

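```bash
python3 -m handwheel '[[[0,-0.4,0.1],[0,0,0],0],[[0,-1.4,0.4],[0,0,0],0],[[0,-1.9,0.5],[0,0,0],0],[[0,-1.9,0.5],[0,0,0],0],[[0,0,0],[0,0,0],0]]'
python3 look.py 15 wrist;python3 capx.py wrist15.npz .468 -.085
```

```text
t: 20.82
tcp_pos: [0.4592, -0.085, 0.0704]
eef_rot: [-74.0, 0.4, -89.6]
force: [-0.3, -0.5, -0.6]
grip_width: 0.0007
[ 0.4592 -0.085   0.0704] [-74.    0.4 -89.6]
289 min [ 0.4647 -0.0992] max [ 0.4818 -0.0727]
fit [ 0.4714 -0.0862]
```

View pics/wrist15.png

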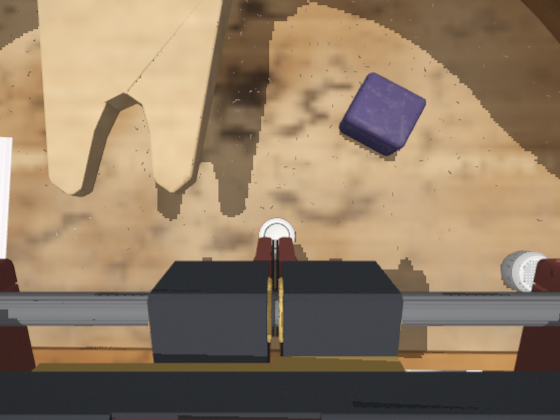

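```bash
python3 -m handwheel '[[[1.8,0,0],[0.06,0,0],0],[[1.7,0,0],[0.06,0,0],0],[[0,0,0],[0,0,0],0],[[0,0,0],[0,0,0],0],[[0,0,0],[0,0,0],0]]'
python3 go.py .471 -.12 .006;python3 look.py 16 wrist;python3 capx.py wrist16.npz .468 -.085
```

```text
t: 21.28
tcp_pos: [0.4586, -0.0965, 0.0671]
eef_rot: [-71.2, 1.1, -89.4]
force: [0.1, 1.2, -0.5]
grip_width: 0.0004
tcp [ 0.4586 -0.0965  0.0671] rot [-71.2   1.1 -89.4] tool shift cm [ 2.48  6.13 -0.8 ] x+1cm: [0.011 0.322 0.947] y: [-1.     0.022  0.004] z: [-0.02  -0.947  0.322]
[ 0.4586 -0.0965  0.0671] [-71.2   1.1 -89.4]
368 min [ 0.4572 -0.0992] max [ 0.4817 -0.0724]
fit [ 0.4695 -0.0854]
```

```bash
python3 -c "
from h import *
s,T=tool();print(np.round(s['q'],1))"
```

```text
[-17.9  23.6 129.8  37.5  11.4  35.8]
```

```bash
python3 -m handwheel '[[[0,-2,0.6],[-0.1,0,0],0],[[0,-2,0.6],[-0.1,0,0],0],[[0,-2,0.3],[-0.1,0,0],0.3],[[0,-2,0],[0,0,0],0.5],[[0,-2,0],[0,0,0],0.7]]'
python3 go.py .46 -.088 .16; python3 -c "
from h import *
s,T=tool();print(np.round(s['q'],1),(R.from_matrix(T[:3,:3]).inv()*R.from_euler('xyz',[-67,0,0],degrees=True)).as_rotvec())"
```

```text
t: 21.75
tcp_pos: [0.4567, -0.0922, 0.1501]
eef_rot: [-82.3, 2.5, -88.6]
force: [0.1, -0.7, 0.4]
grip_width: 0.0169
tcp [ 0.4567 -0.0922  0.1501] rot [-82.3   2.5 -88.6] tool shift cm [-0.45 -0.92  0.47] x+1cm: [0.025 0.134 0.991] y: [-0.999  0.046  0.019] z: [-0.043 -0.99   0.135]
[-16.   14.8 120.7   7.6  38.1  67.1] [ 0.1772822  -1.50214768  0.3772749 ]
```

```bash
for i in 1 2; do python3 -m handwheel '[[[0,0,0],[0.0137,-0.116,0.029],0.7],[[0,0,0],[0.0137,-0.116,0.029],0.7],[[0,0,0],[0.0137,-0.116,0.029],0.7],[[0,0,0],[0.0137,-0.116,0.029],0.7],[[0,0,0],[0.0137,-0.116,0.029],0.7]]'; done
python3 -m handwheel '[[[0,0,0],[0.0137,-0.116,0.029],0.7],[[0,0,0],[0.0137,-0.116,0.029],0.7],[[0,0,0],[0.0137,-0.116,0.029],0.7],[[0,0,0],[0,0,0],0.7],[[0,0,0],[0,0,0],0.7]]'
python3 go.py .46 -.083 .01;python3 look.py 17 wrist;python3 capx.py wrist17.npz .468 -.085
```

```text
t: 22.17
tcp_pos: [0.4551, -0.0918, 0.1489]
eef_rot: [-76.0, 4.5, -54.0]
force: [1.2, 0.1, -0.0]
grip_width: 0.0507
t: 22.58
tcp_pos: [0.455, -0.092, 0.1487]
eef_rot: [-69.8, 2.7, -19.8]
force: [-0.3, 0.7, -0.1]
grip_width: 0.0617
t: 23.0
tcp_pos: [0.4554, -0.0919, 0.1485]
eef_rot: [-67.0, 0.0, 0.1]
force: [-0.7, 0.3, 0.4]
grip_width: 0.0612
tcp [ 0.4554 -0.0919  0.1485] rot [-67.    0.    0.1] tool shift cm [ 0.46 13.1  -4.6 ] x+1cm: [ 1.    -0.001 -0.001] y: [0.001 0.391 0.92 ] z: [-0.    -0.92   0.391]
[ 0.4554 -0.0919  0.1485] [-67.    0.    0.1]
303 min [ 0.4552 -0.0992] max [ 0.4812 -0.0724]
fit [ 0.4683 -0.0858]
```

View pics/wrist17.png

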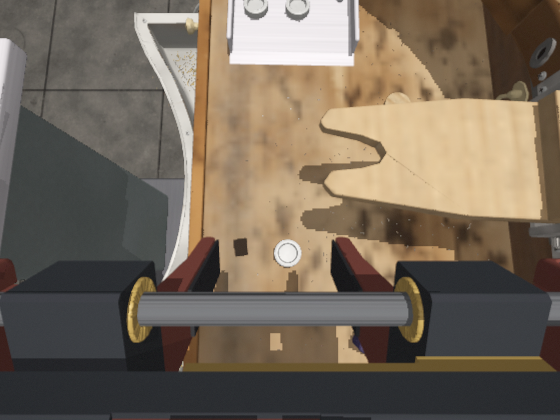

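```bash
python3 -m handwheel '[[[0.2,3.5,-1.2],[0,0,0],0.7],[[0.2,3.5,-1.2],[0,0,0],0.7],[[0.1,3.5,-1.2],[0,0,0],0.7],[[0,2.3,-0.9],[0,0,0],0.7],[[0,0.5,-0.1],[0,0,0],0.7]]'
python3 go.py .421 -.0825 .007
```

```text
t: 23.47
tcp_pos: [0.4582, -0.0807, 0.0055]
eef_rot: [-66.8, 0.2, 0.1]
force: [-0.7, 0.7, -0.1]
grip_width: 0.0615
tcp [ 0.4582 -0.0807  0.0055] rot [-66.8   0.2   0.1] tool shift cm [-3.72 -0.19 -0.1 ] x+1cm: [ 1.    -0.005 -0.   ] y: [0.002 0.394 0.919] z: [-0.004 -0.919  0.394]
```

```bash
python3 -m handwheel '[[[-0.5,-0.1,0.04],[0,0,0],0.7],[[-0.8,0,0],[0,0,0],0.7],[[-0.9,0,0],[0,0,0],0.7],[[-0.9,0,0],[0,0,0],0.7],[[-0.9,0,0],[0,0,0],0.7]]'
python3 look.py 18 wrist;python3 capx.py wrist18.npz .435 -.085
```

```text
t: 23.88
tcp_pos: [0.4202, -0.0825, 0.0108]
eef_rot: [-66.9, -0.2, 0.2]
force: [0.2, 0.8, 0.1]
grip_width: 0.0617
[ 0.4202 -0.0825  0.0108] [-66.9  -0.2   0.2]
930 min [ 0.427 -0.095] max [ 0.4519 -0.0682]
fit [ 0.4406 -0.082 ]
```

View pics/wrist18.png

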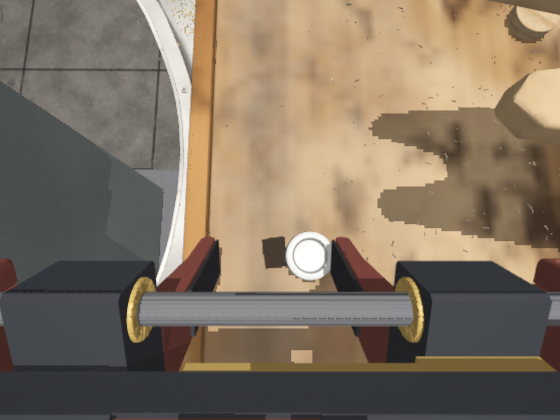

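```bash
python3 -m handwheel '[[[0.4,-0.4,0.15],[0,0,0],0.7],[[0,-3.2,1.3],[0,0,0],0.7],[[0,-3.6,1.5],[0,0,0],0.7],[[0,-3.6,1.5],[0,0,0],0.4],[[0,-3,1.2],[0,0,0],0]]'
python3 -c "
from h import *
s,T=tool();print(np.round(s['q'],1),(R.from_matrix(T[:3,:3]).inv()*R.from_euler('xyz',[-90,0,-90],degrees=True)).as_rotvec()/14)"
```

```text
t: 24.35
tcp_pos: [0.4249, -0.0846, 0.1615]
eef_rot: [-67.0, -0.2, 0.2]
force: [1.4, -0.1, 0.5]
grip_width: 0.0517
[-27.3  19.1 116.   24.2  58.3 -42.9] [-0.02268958  0.11088691 -0.02239982]
```

```bash
for i in 1 2; do python3 -m handwheel '[[[0,0,0],[-0.0227,0.111,-0.0224],0],[[0,0,0],[-0.0227,0.111,-0.0224],0],[[0,0,0],[-0.0227,0.111,-0.0224],0],[[0,0,0],[-0.0227,0.111,-0.0224],0],[[0,0,0],[-0.0227,0.111,-0.0224],0]]'; done
python3 -m handwheel '[[[0,0,0],[-0.0227,0.111,-0.0224],0],[[0,0,0],[-0.0227,0.111,-0.0224],0],[[0,0,0],[-0.0227,0.111,-0.0224],0],[[0,0,0],[-0.0227,0.111,-0.0224],0],[[3,0,0],[0,0,0],0]]'
python3 go.py .435 -.12 .006;python3 look.py 19 wrist;python3 capx.py wrist19.npz .438 -.082
```

```text
t: 24.77
tcp_pos: [0.4249, -0.0846, 0.1596]
eef_rot: [-74.9, 4.3, -32.2]
force: [-0.5, -0.6, 0.0]
grip_width: 0.0182
t: 25.18
tcp_pos: [0.4248, -0.0845, 0.1596]
eef_rot: [-83.9, 3.8, -64.7]
force: [0.4, 0.0, -0.7]
grip_width: 0.0004
t: 25.6
tcp_pos: [0.4253, -0.1113, 0.1595]
eef_rot: [-90.1, 0.0, -90.5]
force: [0.5, 0.1, -0.1]
grip_width: 0.0007
tcp [ 0.4253 -0.1113  0.1595] rot [-90.1   0.  -90.5] tool shift cm [ 0.86 15.34  1.  ] x+1cm: [-0.009 -0.002  1.   ] y: [-1.     0.    -0.009] z: [-0.    -1.    -0.002]
[ 0.4253 -0.1113  0.1595] [-90.1   0.  -90.5]
295 min [ 0.4257 -0.0946] max [ 0.4525 -0.0682]
fit [ 0.4393 -0.0811]
```

View pics/wrist19.png

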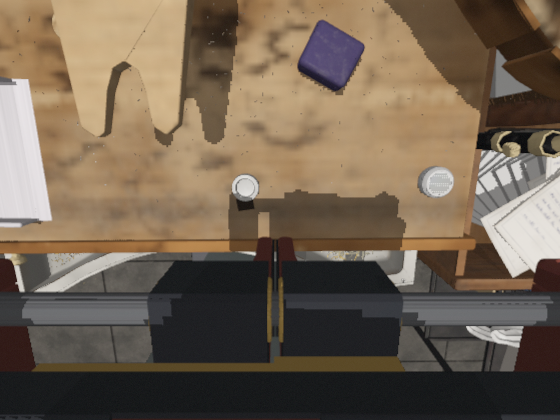

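```bash
python3 -m handwheel '[[[0.4,3.5,0.7],[0,0,0],0],[[0,4,0.7],[0,0,0],0],[[0,4,0],[0,0,0],0],[[0,3,0],[0,0,0],0],[[0,0.5,0],[0,0,0],0]]'
python3 -m handwheel '[[[0,0,0],[0,0,0],0],[[0,0,0],[0,0,0],0],[[0,0,0],[0,0,0],0],[[0,0,0],[0,0,0],0],[[0,0,0],[0,0,0],0]]'
python3 go.py .439 -.116 .006
```

```text
t: 26.07
tcp_pos: [0.4358, -0.1175, 0.0052]
eef_rot: [-90.4, 0.2, -90.1]
force: [-1.7, -0.3, -0.3]
grip_width: 0.001
t: 26.48
tcp_pos: [0.4393, -0.1185, 0.0103]
eef_rot: [-89.9, 0.0, -90.1]
force: [0.5, -0.0, 0.1]
grip_width: 0.0005
tcp [ 0.4393 -0.1185  0.0103] rot [-89.9   0.  -90.1] tool shift cm [-0.25  0.43 -0.03] x+1cm: [-0.001  0.002  1.   ] y: [-1.     0.    -0.001] z: [-0.    -1.     0.002]
```

```bash
python3 -m handwheel '[[[0,0.45,0],[0,0,0],0],[[-0.5,0,0],[0,0,0],0],[[-0.7,0,0],[0,0,0],0],[[-0.8,0,0],[0,0,0],0],[[-0.9,0,0],[0,0,0],0]]'
python3 -m handwheel '[[[-0.9,0,0],[0,0,0],0],[[-0.9,0,0],[0,0,0],0],[[-0.9,0,0],[0,0,0],0],[[-0.9,0,0],[0,0,0],0],[[-0.9,0,0],[0,0,0],0]]'
python3 look.py 20 wrist;python3 capx.py wrist20.npz .439 -.024
```

```text
t: 26.9
tcp_pos: [0.438, -0.0883, 0.0042]
eef_rot: [-90.1, 0.1, -90.1]
force: [0.7, -0.6, 0.7]
grip_width: 0.0003
t: 27.32
tcp_pos: [0.4381, -0.043, 0.0042]
eef_rot: [-90.1, 0.1, -90.0]
force: [-0.6, 0.1, 0.5]
grip_width: 0.0004
[ 0.4381 -0.043   0.0042] [-90.1   0.1 -90. ]
666 min [ 0.438  -0.0518] max [ 0.4554 -0.0077]
fit [ 0.4463 -0.0262]
```

View pics/wrist20.png

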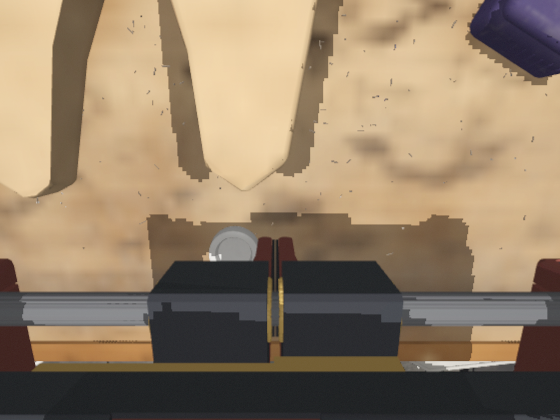

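```bash
python3 -m handwheel '[[[-0.9,-0.1,0],[0,0,0],0],[[-0.9,0,0],[0,0,0],0],[[-0.9,0,0],[0,0,0],0],[[-0.9,0,0],[0,0,0],0],[[-0.9,0,0],[0,0,0],0]]'
python3 -m handwheel '[[[-0.9,0,0],[0,0,0],0],[[-0.9,0,0],[0,0,0],0],[[-0.9,0,0],[0,0,0],0],[[-0.9,0,0],[0,0,0],0],[[-0.9,0,0],[0,0,0],0]]'
python3 look.py 21 wrist;python3 capx.py wrist21.npz .441 .066
```

```text
t: 27.78
tcp_pos: [0.4382, 0.0017, 0.0053]
eef_rot: [-90.1, 0.1, -90.1]
force: [-0.2, 0.6, 0.3]
grip_width: 0.0006
t: 28.2
tcp_pos: [0.4383, 0.0468, 0.0053]
eef_rot: [-90.1, 0.1, -90.1]
force: [-0.9, -0.2, 0.8]
grip_width: 0.0004
[0.4383 0.0468 0.0053] [-90.1   0.1 -90.1]
662 min [0.4376 0.0381] max [0.4555 0.0823]
fit [0.4462 0.0637]
```

View pics/wrist21.png

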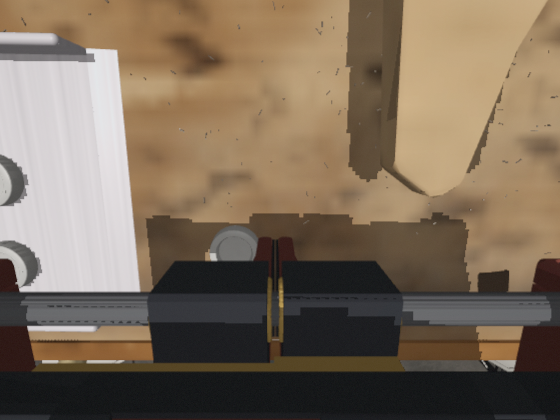

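Cap 1 is still centred on the finger (about row 248, col 236), so I'll carry on over the lip.

```bash
python3 -m handwheel '[[[-0.9,0,0],[0,0,0],0],[[-0.9,0,0.1],[0,0,0],0],[[-0.9,0,0.1],[0,0,0],0],[[-0.9,0,0.1],[0,0,0],0],[[-0.9,0,0.1],[0,0,0],0]]'
python3 -m handwheel '[[[-0.9,0,0.1],[0,0,0],0],[[-0.9,0,0.1],[0,0,0],0],[[-0.9,0,0.1],[0,0,0],0],[[-0.8,0,0.1],[0,0,0],0],[[-0.8,0,0],[0,0,0],0]]'
python3 look.py 22 wrist;python3 capx.py wrist22.npz .448 .156 .0115
```

```text
t: 28.67
tcp_pos: [0.4425, 0.0918, 0.0054]
eef_rot: [-90.1, 0.1, -90.1]
force: [0.2, 0.8, -0.2]
grip_width: 0.0006
t: 29.08
tcp_pos: [0.4466, 0.1348, 0.0054]
eef_rot: [-90.1, 0.1, -90.1]
force: [-0.5, 0.1, -0.4]
grip_width: 0.0003
[0.4466 0.1348 0.0054] [-90.1   0.1 -90.1]
626 min [0.447  0.1283] max [0.4636 0.1707]
fit [0.4546 0.1522]
```

View pics/wrist22.png

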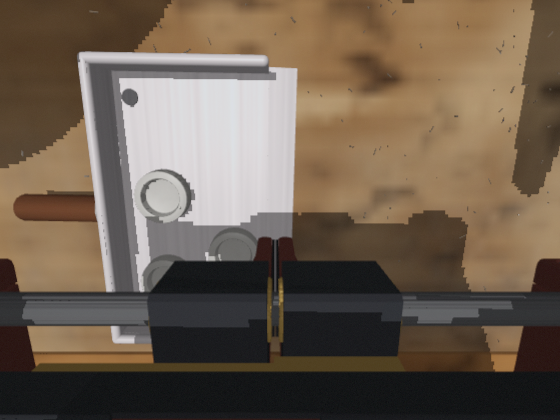

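```bash
python3 -m handwheel '[[[-0.4,0,0.1],[0,0,0],0],[[-0.4,0,0.1],[0,0,0],0],[[-0.3,0,0],[0,0,0],0],[[0,0,0],[0,0,0],0],[[0,0,0],[0,0,0],0]]'
python3 -m handwheel '[[[1,0,0],[0,0,0],0],[[1,-3,0],[0,0,0],0],[[1,-4,0],[0,0,0],0],[[1,-4,0],[0,0,0],0],[[3,-3,0],[0,0,0],0]]'
python3 -m handwheel '[[[3,0,-1],[0,0,0],0],[[3,0,-1],[0,0,0],0],[[2,0,0],[0,0,0],0],[[0,0,0],[0,0,0],0],[[0,0,0],[0,0,0],0]]'
python3 look.py 23 wrist side; for c in ".48 .192" ".44 .195" ".45 .167"; do python3 capx.py wrist23.npz $c .0115; done; python3 meas.py wrist23.npz plug,.585,.072
```

```text
t: 29.55
tcp_pos: [0.4484, 0.1448, 0.0054]
eef_rot: [-90.1, 0.1, -90.1]
force: [-0.4, -1.3, -0.6]
grip_width: 0.0002
t: 29.97
tcp_pos: [0.4491, 0.0753, 0.1473]
eef_rot: [-90.0, 0.1, -90.0]
force: [2.3, -0.5, -0.5]
grip_width: 0.0003
t: 30.38
tcp_pos: [0.4281, -0.006, 0.1448]
eef_rot: [-90.1, 0.1, -90.2]
force: [-0.6, -0.1, 0.8]
grip_width: 0.0005
[ 0.4281 -0.006   0.1448] [-90.1   0.1 -90.2]
side cap_1 [0.433, 0.191, 0.003] 0.8
side cap_1 [0.452, 0.17, 0.003] 0.77
side cap_1 [0.48, 0.195, 0.003] 0.69
side scoop [0.477, 0.179, 0.0] 0.87
side plug [0.586, 0.071, 0.003] 0.7
601 min [0.4521 0.1671] max [0.4991 0.2177]
fit [0.4764 0.1968]
674 min [0.4205 0.1652] max [0.4692 0.2183]
fit [0.4419 0.196 ]
509 min [0.4257 0.1536] max [0.4765 0.1966]
fit [0.4503 0.1746]
board z -1.8896080941993576e-05
plug 979 [array([588.3,  73.2]), np.float64(14.2)] [0.5881 0.0728] ztop 0.0104
walls [[0.4051, 0.1379, 0.015], [0.5459, 0.2436, 0.0257]]
((475.3912658691406, 183.11001586914062), (89.68028259277344, 141.6476593017578), 88.97624969482422)
```

View pics/wrist23.png

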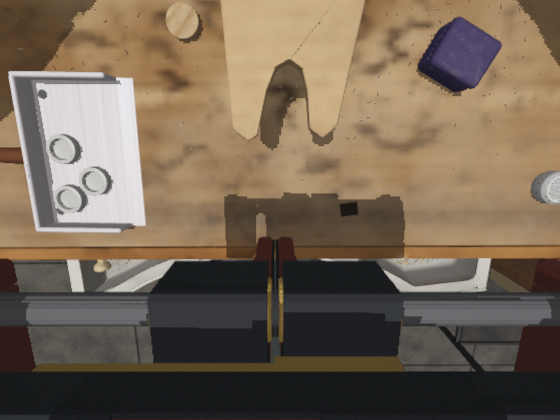

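View pics/side23.png

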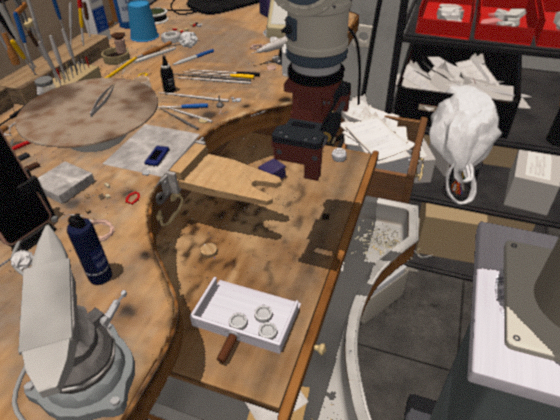

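```bash
python3 - <<'E'
from h import *
f=np.load("wrist23.npz")["W"].reshape(-1,3)
for n,x,y in [("c3",.480,.195),("c2",.434,.191),("c1",.4515,.1675)]:
    d=np.hypot(f[:,0]-x,f[:,1]-y);k=(d>.010)&(d<.0145)&(f[:,2]>.007)&(f[:,2]<.02);a=f[k]
    A=np.c_[a[:,:2]-[x,y],np.ones(len(a))];c=np.linalg.lstsq(A,a[:,2],rcond=None)[0]
    print(n,len(a),"rim z",np.median(a[:,2]).round(4),"tilt deg",np.degrees(np.hypot(*c[:2])).round(1))
s,T=tool()
for n in ["side","wrist","scene"]:
    p=get_image(n)
    for t in ["loupe","ring_box","plug"]: print(n,t,[(np.round(d["centre"],3).tolist(),round(d["confidence"],2)) for d in place_of(t,p)])
E
python3 meas.py wrist23.npz loupe,.444,-.271
```

```text
c3 256 rim z 0.0104 tilt deg 1.1
c2 254 rim z 0.01 tilt deg 0.7
c1 358 rim z 0.0104 tilt deg 1.3
side loupe [([0.445, -0.27, 0.002], 0.47)]
side ring_box [([0.556, -0.159, -0.003], 0.58)]
side plug [([0.588, 0.071, -0.001], 0.64), ([0.45, 0.17, 0.006], 0.54)]
wrist loupe [([0.44, -0.272, 0.0], 0.74), ([0.477, 0.193, 0.002], 0.2)]
wrist ring_box [([0.556, -0.162, 0.002], 0.92)]
wrist plug [([0.587, 0.071, -0.003], 0.92)]
scene loupe [([0.442, -0.271, 0.0], 0.66), ([0.558, -0.158, -0.002], 0.56)]
scene ring_box [([0.557, -0.159, 0.003], 0.58)]
scene plug [([0.591, 0.075, 0.002], 0.67), ([0.476, 0.182, -0.003], 0.24)]
board z -1.8896080941993576e-05
loupe 756 [array([ 444. , -270.3]), np.float64(15.5)] [ 0.4443 -0.2642] ztop 0.0193
walls [[0.4051, 0.1379, 0.015], [0.5459, 0.2436, 0.0257]]
((475.3912658691406, 183.11001586914062), (89.68028259277344, 141.6476593017578), 88.97624969482422)
```

All three caps lie flat in the scoop, and the plug, loupe and ring box haven't moved, so I'm handing it in.

```bash
python3 -c "
from cell import order
print(order.close_job())"
```

```text
the job is handed in; nothing more can be done
None
```

I swept all three caps over the lip into the scoop with the fingers and handed the job in at about 30 s of the 70 s allowed. I dragged two of them clear of the bench pin first. No cap was gripped or lifted.

**Caps:** they lie at about (0.480, 0.195), (0.434, 0.191) and (0.451, 0.168) m. The rim tilts measured about 1° and the rims sat 10 mm above the board; 11 mm was expected, and the difference is within the camera error. The rearmost cap edge is at y ≈ 0.153, past where the floor starts at about 0.140.

**Other things:** the plug, loupe and ring box read within about 5 mm of where they started, which is the networks' accuracy.

**What went wrong:** on the first push of the cap farthest from the scoop, the tilted tool was near a wrist limit and rose. The fingers slid off over the cap, so I lifted off, dragged it forward and pushed it again.

**Forces:** the highest force I read at the end of a move was about 9 N. I did not watch it continuously.

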